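# Turn a closed lidded clay box upside down and stack it

## Robot

A 7-joint arm with a two-finger parallel gripper is mounted at the origin on a cart in front of the work surface, level with it; the furniture and walls round the work are solid. World frame = base frame: x ahead of the robot, y to its left, z up, the work surface at z = 0. Lengths are in m, angles in rad, forces in N, time in s.
With the tool pointing down it reaches from about 0.4 to 0.85 m from the base axis. Payload 10.4 kg.
Tool frame: the origin (TCP) lies midway between the tips of the shut fingers; the grasp point (between the pads) lies 19 mm behind it; z points along the fingers, y is the line along which they close (so a half turn about z gives the same grasp; the last joint's range is limited). The gripper opens to 87 mm and grips with 3 to 60 N. Pads are 19 mm wide; open, the fingers measure 117 mm over their backs; the gripper's body (75 mm by 190 mm) begins 51 mm behind the grasp point.
Start: joints at [1.229, 0.332, -0.065, 1.46, 0.022, 1.35, -0.088], TCP at [0.196, -0.594, 0.223] pointing down, gripper open.
Joint ranges: [-2.6, 2.6], [-0.5, 2.12], [-1.47, 1.34], [0.16, 2.42], [-1.27, 4.41], [0.06, 2.06], [-2.6, 2.6]. Speed limits (rad/s): [2.22, 2.22, 2.79, 2.79, 3.14, 3.14, 3.14].

## Interface

Orientations are given as a unit quaternion [x, y, z, w].
In Python, from bench import sensors, eyes, order gives the robot as it stands.
- The arm moves only by the tool arm_command, never from a script. Its argument "steps" is a list of rows, each an object with "rot": the turn, a rotation vector about the world's x, y, z in degrees, a list of three; "slide": the shift along the world's x, y, z in m, a list of three; "grip": the opening, from 0 (shut) to 1 (fully open). A call has exactly 8 rows; each row shifts and turns the commanded pose from where the row before left it; what a row does not reach is not made up. A row lasts 1/8 s, in which the tool goes at most 62.5 mm and 10.7 degrees, less where a joint would pass 70% of its speed; a pose out of reach is approached as far as the arm can. A call with a gripper value outside its range is refused whole. The fingers move at their own pace and stop on an object; "newtons" is the grip in N (left out, the last holds). Time passes only in rows, so rows that do not move let the fingers close, or fill a call up. It gives the time, the measured TCP pose, the force, the opening and the grip force at its end, in the units of the state.
- sensors.read_state(): the state, without advancing time (a new reading comes with each control period).
- eyes.camera(name): name is "side" or "top"; returns a dict with "pixels" (400x640x3 uint8, red, green, blue), "intrinsics" (3x3 intrinsics, pixels), "k1" (the pictures are not rectified: a ray, as slopes to the right and down, at radius r is drawn at 1 + k1 r^2 times it, then the intrinsics apply), "pose" (4x4, takes a point from camera to world coordinates). Camera axes: x right, y down, z forward; pixel columns grow to the right and rows downward; lengths in m; the calibration is good to about 2 mm. A picture is of the moment at which its call begins. There is no depth.
- order.close_job(): hands the job in; it is judged then, once.
Trained networks look in a picture, given as the dict that the camera call returned (one of the last four; its "shot" number tells which), for a name from the list of things; names that differ only in an ending like _2 or _b are one class to them, and where a whole thing is asked for, a point or a joint stands for the part that bears it (a point fixed in the world has none). Each returns a list of dicts, best first, with "conf" (0 to 1); they miss things now and then, are a little off and sometimes report something else, mostly with a low value. They report only what shows in the picture. A call takes as long as a camera call. They do not tell look-alikes from the thing itself.
- eyes.look_for(name, picture): "bbox" ([left, top, right, bottom] in pixels, round what is visible of it).
The state is a dict: "time": time; "joint_positions": joint angles; "joint_vel": joint speeds; "joint_torque": joint torques, N m; "ee_pos": TCP position; "eef_rot": TCP orientation; "ft_force": force on the tool from outside, world axes, zero at the start; "torque": the same for the moment, N m; "width": finger opening in m; "grip_force": force on a finger pad.
Only numpy, scipy, OpenCV 4.12 (cv2) and the standard library are available. Lean on these libraries where they do the work, as an engineer would, in place of code of your own. Each camera call takes 0.05 s, during which the arm holds its last target. There are 200 camera calls.

## Task

The leather-hard lidded box that still stands right way up, lid on top, is to dry upside down like the one already turned over on the plaster bat. Turn it upside down with base and lid held together, so that the lid never comes open, and set it down gently and squarely on top of the turned one, its raised lid panel nested in the recess of the other's underside. You may stand it on one side on the bench to take a new grip; leave the lower box where it is.

Things in the scene. Friction and masses are not known exactly. Their poses are not given: they have to be found in the camera images.
- box_centre (a point): Loose square grey-brown clay box to turn over, 58 x 58 mm, corners 6 mm radius, starts right way up on the bench. Point in its base part, on the centre line, half-way up the closed box's 46 mm flat sides (23 mm up; seam 3 mm above it: base 26 mm, lid 20 mm, flush). z: underside to lid; x, y square to the sides. Underside: recess 46 x 46 mm, 5 mm deep, in a 6 mm foot rim. Base about 150 g.
- box_lid_centre (a point): Its lid, a loose part of about 100 g: 58 x 58 mm, sides 20 mm high, the point half-way up them; axes as the box's; shut, it lies 13 mm from the box's centre along z. Not fastened: a 6 mm tongue fits into the base with 1.5 mm play, so it drops off if only the base is held. Its flat top carries a raised round panel, 38 mm across, 4 mm high (beyond the 46 mm).
- turned_top (a point): Centre of the upward-facing foot rim of an equal box lying upside down (base and lid loose, base uppermost), 65 mm above the bench; z up, x, y square to its sides. Its recess, 46 x 46 x 5 mm deep, takes the lid panel of the next box with 4 mm to spare all round; that box's flat lid top then rests on this rim, its centre 23 mm above this point.
- bat: Round white plaster bat, fixed to the bench, 170 mm across, 15 mm thick, on whose middle the turned box lies. Origin: centre of its underside; z up.
- press_ball (a point): Centre of the black ball, 31 mm across, at the end of the raised lever of the green stamp press at the back of the bench: the highest and nearest part of the equipment there, which the hand and wrist must keep clear of. The press itself reaches 125 mm across the bench, its middle 44 mm to the left (+y) of the ball, and stands from level with the ball away from the robot.
Not all that is in view belongs to the job. What is shaped like the part that bears box_lid_centre but orange is not meant. Leave any blue look-alike of the part that bears turned_top alone.

How it is judged:
By the outcome, as a careful person would: the job done as asked, in the order asked, and still so for the second after the job is handed in, with the robot touching nothing.
It also fails if it takes over 62 s, if anything falls off the work surface, if the arm or the gripper's body presses on something with over 40 N, if the wrist force passes 120 N, or if a joint passes its speed limit or range.

## Working session

There is one attempt and no reset: what is moved stays moved. The work goes in short steps, Python scripts to look and compute and a tool call to move; the robot and the scene stay as the last step left them, time stands still between calls to the robot, and variables do not carry over. Pictures are saved under pics/ and viewed, at most 10 in all, crops included, and the job is handed in when it is done.

Besides the shell and the picture viewer there is one more tool, called after "Emit:" by a JSON object that holds its "api" and its "payload". arm_command: Moves the arm, as the interface text tells. Its arguments: {"type":"object","properties":{"steps":{"type":"array","items":{"type":"object","properties":{"rot":{"type":"array","items":{"type":"number"}},"slide":{"type":"array","items":{"type":"number"}},"grip":{"type":"number"}}}},"newtons":{"type":"number"}},"required":["steps"]}

```bash
mkdir -p pics; ls
cat > h.py <<'E'
import numpy as np, cv2
from bench import sensors, eyes, order
def proj(c,P):
    P=np.atleast_2d(P); T=np.linalg.inv(c["pose"]); q=P@T[:3,:3].T+T[:3,3]
    s=q[:,:2]/q[:,2:]; r2=(s**2).sum(1,keepdims=True); s=s*(1+c["k1"]*r2)
    K=np.array(c["intrinsics"]); return s@K[:2,:2].T+K[:2,2]
def ray(c,uv):
    K=np.array(c["intrinsics"]); d=(np.atleast_2d(uv).astype(float)-K[:2,2])/np.diag(K)[:2]; s=d.copy()
    for _ in range(20): s=d/(1+c["k1"]*(s**2).sum(1,keepdims=True))
    v=np.c_[s,np.ones(len(s))]@np.array(c["pose"])[:3,:3].T
    return np.array(c["pose"])[:3,3],v
def atz(c,uv,z):
    o,v=ray(c,uv); return o+v*((z-o[2])/v[:,2:])
E
python3 - <<'E'
from h import *
for n in("side","top"):
    c=eyes.camera(n); cv2.imwrite(f"pics/{n}0.png",c["pixels"][:,:,::-1])
    print(n,np.round(c["pose"],3).tolist(),np.array(c["intrinsics"]).tolist(),c["k1"])
    for k in("box_centre","box_lid_centre","turned_top","bat","press_ball"):
        print(k,[(np.round(d["bbox"]).tolist(),round(d["conf"],2)) for d in eyes.look_for(k,c)][:4])
s=sensors.read_state(); print(s["eef_rot"],s["ee_pos"],s["time"])
E
```

```text
pics
side [[-0.915, -0.197, 0.353, 0.193], [-0.404, 0.445, -0.799, 0.941], [-0.0, -0.873, -0.487, 0.814], [0.0, 0.0, 0.0, 1.0]] [[473.77098559527445, 0.0, 319.5374750524589], [0.0, 473.77098559527445, 197.4015583400131], [0.0, 0.0, 1.0]] -0.10247638363633647
box_centre [([347.0, 333.0, 372.0, 345.0], 0.5), ([374.0, 227.0, 432.0, 263.0], 0.31)]
box_lid_centre [([347.0, 312.0, 377.0, 336.0], 0.58), ([332.0, 354.0, 370.0, 388.0], 0.56)]
turned_top [([389.0, 222.0, 413.0, 241.0], 0.84), ([347.0, 331.0, 372.0, 344.0], 0.72), ([291.0, 214.0, 314.0, 222.0], 0.69)]
bat [([372.0, 231.0, 430.0, 263.0], 0.85)]Traceback (most recent call last):
  File "<stdin>", line 6, in <module>
ValueError: it knows: bat, box_centre, box_lid_centre, turned_top
```

Run:
```python
from h import *
for n in("top",):
    c=eyes.camera(n); cv2.imwrite(f"pics/{n}0.png",c["pixels"][:,:,::-1])
    print(n,np.round(c["pose"],3).tolist(),np.array(c["intrinsics"]).tolist(),c["k1"])
    for k in("box_centre","box_lid_centre","turned_top","bat"):
        print(k,[(np.round(d["bbox"]).tolist(),round(d["conf"],2)) for d in eyes.look_for(k,c)][:4])
s=sensors.read_state(); print(s["eef_rot"],s["ee_pos"],s["time"])
```

```text
top [[0.015, -0.987, 0.161, 0.39], [-1.0, -0.016, -0.008, -0.001], [0.01, -0.161, -0.987, 1.476], [0.0, 0.0, 0.0, 1.0]] [[420.0875194090612, 0.0, 325.2843485313054], [0.0, 420.0875194090612, 203.27232810483213], [0.0, 0.0, 1.0]] -0.006533035962775982
box_centre []
box_lid_centre [([263.0, 249.0, 284.0, 270.0], 0.52)]
turned_top [([379.0, 246.0, 395.0, 263.0], 0.78), ([380.0, 155.0, 400.0, 178.0], 0.69)]
bat [([360.0, 232.0, 409.0, 284.0], 0.87)]
[9.87324493e-01 1.58714669e-01 9.34714250e-06 7.77052653e-06] [ 0.19589437 -0.59350814  0.22254605] 0.5
```

View pics/side0.png

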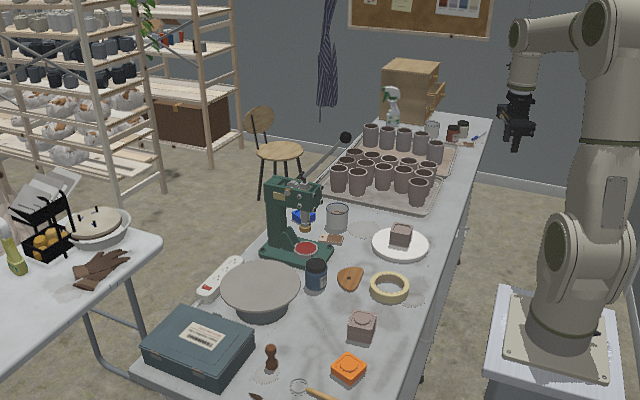

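View pics/top0.png

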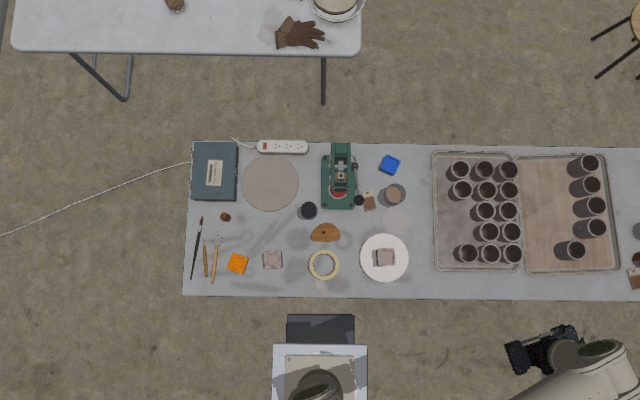

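```bash
cat > fit.py <<'E'
from h import *
from scipy.optimize import minimize
def boxpts(x,y,yaw,z0,z1,pan=None):
    a=[]
    for sx in(-1,1):
        for sy in(-1,1):
            for t in(0,.5,1):
                th=np.arctan2(sy,sx)+(t-.5)*np.pi/2
                a.append([sx*.023+.006*np.cos(th),sy*.023+.006*np.sin(th)])
    a=np.array(a); c,s=np.cos(yaw),np.sin(yaw); a=a@np.array([[c,s],[-s,c]])+[x,y]
    P=np.r_[np.c_[a,np.full(12,z0)],np.c_[a,np.full(12,z1)]]
    if pan:
        t=np.linspace(0,6.28,16); P=np.r_[P,np.c_[x+.019*np.cos(t),y+.019*np.sin(t),np.full(16,pan)]]
    return P
S=8
def crop(c,cen,h=(25,19)):
    x0,y0=int(cen[0])-h[0],int(cen[1])-h[1]
    return cv2.resize(c["pixels"][y0:y0+2*h[1],x0:x0+2*h[0],::-1].copy(),None,fx=S,fy=S,interpolation=cv2.INTER_CUBIC),np.array([x0,y0])
def topx(uv,o): return (uv-o+.5)*S-.5
def draw(im,c,o,P,col=(0,255,0)):
    cv2.polylines(im,[np.round(topx(proj(c,P),o)).astype(int)[cv2.convexHull(topx(proj(c,P),o).astype(np.float32),returnPoints=False)[:,0]]],True,col,1)
def edgefit(cs,x0,z0,z1,pan,span=6):
    # maximise the mean colour gradient along the projected outline + top face outline
    gs=[]
    for c in cs:
        g=cv2.GaussianBlur(c["pixels"].astype(np.float32),(0,0),.8)
        gs.append(np.sqrt(cv2.Sobel(g,-1,1,0).__pow__(2).sum(2)+cv2.Sobel(g,-1,0,1).__pow__(2).sum(2)))
    def f(p):
        v=0
        for c,g in zip(cs,gs):
            for P in(boxpts(*p,z0,z1,pan),boxpts(*p,z1,z1)):
                h=cv2.convexHull(proj(c,P).astype(np.float32))[:,0]; h=np.r_[h,h[:1]]
                d=np.r_[0,np.cumsum(np.linalg.norm(np.diff(h,axis=0),axis=1))]; t=np.linspace(0,d[-1],120)
                m=np.c_[np.interp(t,d,h[:,0]),np.interp(t,d,h[:,1])].astype(np.float32)
                v-=np.minimum(cv2.remap(g,m[:,0],m[:,1],cv2.INTER_LINEAR),150).mean()
        return v
    best=min(((f((x0[0]+i*.002,x0[1]+j*.002,k)),(x0[0]+i*.002,x0[1]+j*.002,k)) for i in range(-span,span+1) for j in range(-span,span+1) for k in np.radians(np.arange(-45,45,3))),key=lambda a:a[0])
    r=minimize(f,best[1],method="Nelder-Mead",options=dict(initial_simplex=[best[1]]+[tuple(np.array(best[1])+d) for d in([.002,0,0],[0,.002,0],[0,0,.05])]))
    return r.x,-r.fun
E
python3 - <<'E'
from fit import *
s=eyes.camera("side");t=eyes.camera("top")
b0=atz(t,(273,259.5),.046)[0];u0=atz(t,(384,257),.065)[0]
print("init",b0,u0,atz(s,(362,322),.05),atz(s,(401,232),.065),"bat",atz(t,(384.5,258),.015))
tiles=[]
res=[]
for nm,i,z0,z1,p in(("box",b0,0,.046,.05),("turn",u0,.019,.065,None)):
    for cs in([s],[t],[s,t]):
        r,v=edgefit(cs,i,z0,z1,p); print(nm,len(cs),np.round(r[:2],4),np.degrees(r[2]).round(1),round(v,1))
    for c in(s,t):
        im,o=crop(c,proj(c,[*r[:2],.04])[0]); raw=im.copy()
        draw(im,c,o,boxpts(*r,z0,z1,p)); draw(im,c,o,boxpts(*r,z1,z1),(0,0,255)); tiles.append(im)
cv2.imwrite("pics/fit1.png",np.vstack([np.hstack(tiles[:2]),np.hstack(tiles[2:])]))
A=[];B=[]
for c,uv in((s,(345.5,137)),(t,(359,199.5))):
    o,v=ray(c,uv); v=v[0]/np.linalg.norm(v); M=np.eye(3)-np.outer(v,v); A.append(M);B.append(M@o)
print("ball",np.linalg.solve(sum(A),sum(B)))
E
```

```text
init [0.42853392 0.16049342 0.046     ] [ 0.44185902 -0.2115418   0.065     ] [[0.42497447 0.17786961 0.05      ]] [[ 0.43868857 -0.19603182  0.065     ]] bat [[ 0.44030347 -0.22069227  0.015     ]]
box 1 [0.43   0.1653] 7.7 240.0
box 1 [0.4278 0.1607] 5.6 216.8
box 2 [0.4289 0.1647] 3.1 445.7
turn 1 [ 0.4435 -0.2144] -2.1 299.7
turn 1 [ 0.4419 -0.2175] 3.0 300.0
turn 2 [ 0.4435 -0.2152] 0.1 599.6
ball [ 0.58212393 -0.10050035  0.36910841]
```

View pics/fit1.png

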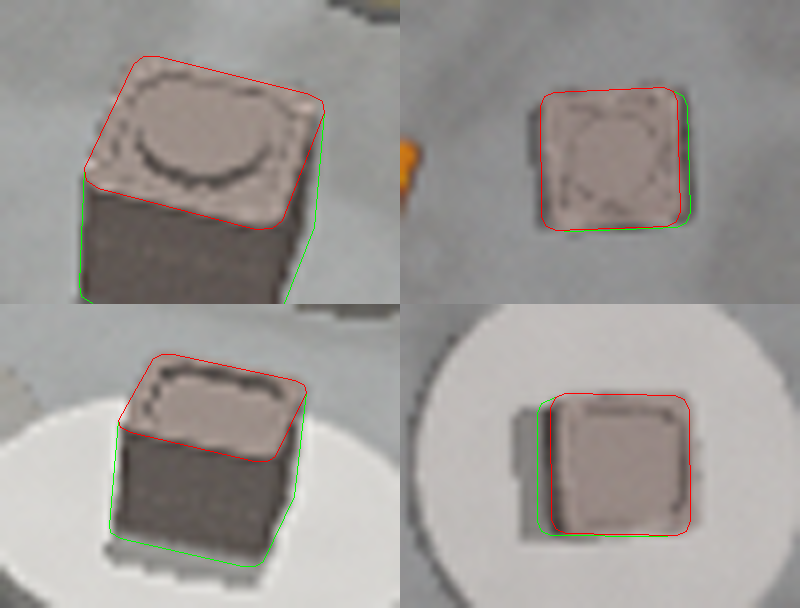

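Emit:
{"api": "arm_command", "payload": {"steps": [{"slide": [0.036,0.041,0.012],"rot": [0,0,9.5],"grip": 1},{"slide": [0.036,0.041,0.012],"rot": [0,0,9.5],"grip": 1},{"slide": [0.036,0.041,0.012],"rot": [0,0,9.5],"grip": 1},{"slide": [0.036,0.041,0.012],"rot": [0,0,9.5],"grip": 1},{"slide": [0.036,0.041,0.012],"rot": [0,0,9.5],"grip": 1},{"slide": [0.036,0.041,0.012],"rot": [0,0,9.5],"grip": 1},{"slide": [0,0.055,0],"rot": [0,0,9.5],"grip": 1},{"slide": [0,0.055,0],"rot": [0,0,9.5],"grip": 1}], "newtons": 30}}

```text
time: 1.6
ee_pos: [0.4122, -0.2356, 0.2946]
eef_rot: [0.678, 0.735, 0.0, 0.0]
ft_force: [-0.5, -0.8, -0.5]
width: 0.0872
grip_force: 0.0
```

Emit:
{"api": "arm_command", "payload": {"steps": [{"slide": [0.003,0.041,-0.0125],"rot": [5.6,0.45,0],"grip": 1},{"slide": [0.003,0.041,-0.0125],"rot": [5.6,0.45,0],"grip": 1},{"slide": [0.003,0.041,-0.0125],"rot": [5.6,0.45,0],"grip": 1},{"slide": [0.003,0.041,-0.0125],"rot": [5.6,0.45,0],"grip": 1},{"slide": [0.003,0.041,-0.0125],"rot": [5.6,0.45,0],"grip": 1},{"slide": [0.003,0.041,-0.0125],"rot": [5.6,0.45,0],"grip": 1},{"slide": [0.003,0.041,-0.0125],"rot": [5.6,0.45,0],"grip": 1},{"slide": [0.003,0.041,-0.0125],"rot": [5.6,0.45,0],"grip": 1}]}}

```text
time: 2.6
ee_pos: [0.4362, 0.0915, 0.1945]
eef_rot: [0.629, 0.677, 0.259, -0.282]
ft_force: [-0.3, -0.9, -0.7]
width: 0.0874
grip_force: 0.0
```

Run:
```python
from h import *
from scipy.spatial.transform import Rotation as R
s=sensors.read_state(); m=R.from_quat(s["eef_rot"]).as_matrix()
print(np.round(s["joint_positions"],3),s["ee_pos"].round(4) if hasattr(s["ee_pos"],'round') else s["ee_pos"]); print(m.round(3)); print("grasp",np.array(s["ee_pos"])-.019*m[:,2])
print("elev",np.degrees(np.arcsin(-m[2,2])))
```

```text
[ 0.799  0.194 -0.606  1.956 -0.664  1.333  0.528] [0.4362 0.0915 0.1945]
[[-0.051  0.997 -0.056]
 [ 0.704  0.075  0.706]
 [ 0.708 -0.003 -0.706]]
grasp [0.43727583 0.07804076 0.20788621]
elev 44.92695079464882
```

Emit:
{"api": "arm_command", "payload": {"steps": [{"slide": [-0.001,0.001,-0.048],"grip": 1},{"slide": [-0.001,0.001,-0.048],"grip": 1},{"slide": [-0.0014,0.017,-0.017],"grip": 1},{"slide": [-0.0014,0.017,-0.017],"grip": 1},{"slide": [-0.0014,0.017,-0.0165],"grip": 1},{"slide": [-0.0014,0.017,-0.0165],"grip": 1},{"slide": [-0.0014,0.0165,-0.0165],"grip": 1},{"grip": 1}]}}

```text
schema error: expected keys rot, slide, grip
```

```bash
cat > st.py <<'E'
from fit import *
from scipy.spatial.transform import Rotation as R
def st():
    s=sensors.read_state(); m=R.from_quat(s["eef_rot"]).as_matrix(); g=np.array(s["ee_pos"])-.019*m[:,2]
    print("q",np.round(s["joint_positions"],2),"G",g.round(4),"elev",np.degrees(np.arctan2(-m[2,2],m[1,2])).round(1),"closeyaw",np.degrees(np.arctan2(m[1,1],m[0,1])).round(2),"tilt",np.degrees(m[2,1]).round(2),"F",np.round(s["ft_force"],1),s["width"],s["grip_force"],s["time"]); return g,m
def big(c,cen,h,S,P=[]):
    x0,y0=int(cen[0])-h[0],int(cen[1])-h[1]
    im=cv2.resize(c["pixels"][y0:y0+2*h[1],x0:x0+2*h[0],::-1].copy(),None,fx=S,fy=S,interpolation=cv2.INTER_CUBIC)
    for p in P: cv2.circle(im,tuple(np.round((proj(c,p)[0]-[x0,y0]+.5)*S).astype(int)),3,(0,255,0),-1)
    return im
E
python3 - <<'E'
from st import *
g,m=st()
s=eyes.camera("side");t=eyes.camera("top")
cv2.imwrite("pics/a1.png",np.hstack([big(c,proj(c,g)[0],(40,50),5,[g]) for c in(s,t)]))
E
```

```text
q [ 0.8   0.19 -0.61  1.96 -0.66  1.33  0.53] G [0.4373 0.078  0.2079] elev 45.0 closeyaw 4.32 tilt -0.19 F [-0.3 -0.9 -0.7] 0.0873592186582481 0.0 2.6
```

View pics/a1.png

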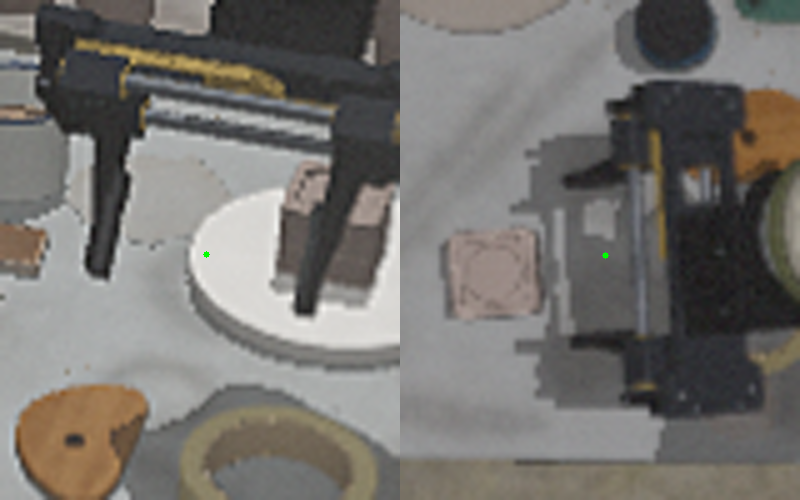

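The picture shows the open gripper, still at its pre-approach pose; the grasp point is midway between the finger tips (about 205,255 in the left tile). The call was refused because each row needs all three keys.

Emit:
{"api": "arm_command", "payload": {"steps": [{"slide": [-0.001,0.001,-0.048],"rot": [0,0,0],"grip": 1},{"slide": [-0.001,0.001,-0.048],"rot": [0,0,0],"grip": 1},{"slide": [-0.0014,0.017,-0.017],"rot": [0,0,0],"grip": 1},{"slide": [-0.0014,0.017,-0.017],"rot": [0,0,0],"grip": 1},{"slide": [-0.0014,0.017,-0.0165],"rot": [0,0,0],"grip": 1},{"slide": [-0.0014,0.017,-0.0165],"rot": [0,0,0],"grip": 1},{"slide": [-0.0014,0.0165,-0.0165],"rot": [0,0,0],"grip": 1},{"slide": [0,0,0],"rot": [0,0,0],"grip": 1}]}}

```text
time: 3.7
ee_pos: [0.4265, 0.1773, 0.015]
eef_rot: [0.628, 0.678, 0.258, -0.282]
ft_force: [-0.5, -0.2, 0.9]
width: 0.0872
grip_force: 0.0
```

Run:
```python
from st import *
g,m=st()
s=eyes.camera("side");t=eyes.camera("top")
cv2.imwrite("pics/a2.png",np.hstack([big(c,proj(c,g)[0],(40,50),5,[g]) for c in(s,t)]))
```

```text
q [ 0.64  0.49 -0.65  2.11 -0.67  0.85  0.63] G [0.4276 0.1639 0.0284] elev 45.1 closeyaw 4.44 tilt -0.26 F [-0.5 -0.2  0.9] 0.08720927824891239 0.0 3.7
```

View pics/a2.png

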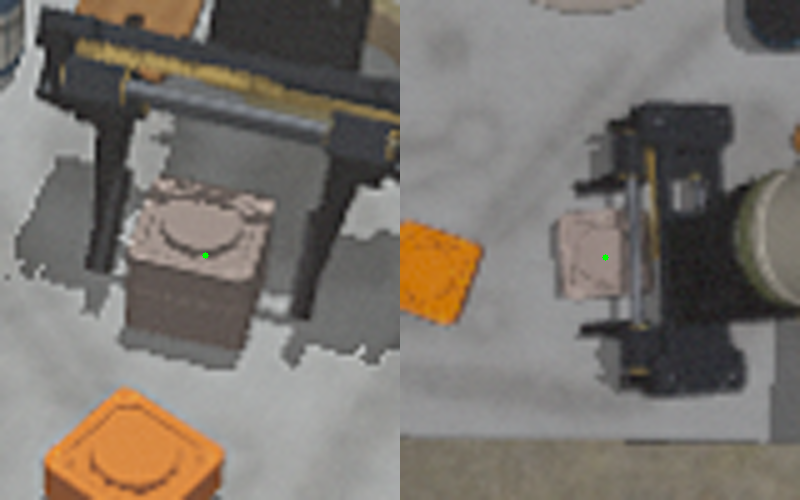

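Box stands centred between the open fingers (left tile, fingers at 105 and 300, box 130–270). Closing.

Emit:
{"api": "arm_command", "payload": {"steps": [{"slide": [0,0,0],"rot": [0,0,0],"grip": 0.7},{"slide": [0,0,0],"rot": [0,0,0],"grip": 0.65},{"slide": [0,0,0],"rot": [0,0,0],"grip": 0.6},{"slide": [0,0,0],"rot": [0,0,0],"grip": 0.6},{"slide": [0,0,0],"rot": [0,0,0],"grip": 0.6},{"slide": [0,0,0],"rot": [0,0,0],"grip": 0.6},{"slide": [0,0,0],"rot": [0,0,0],"grip": 0.6},{"slide": [0,0,0],"rot": [0,0,0],"grip": 0.6}], "newtons": 30}}

```text
time: 4.8
ee_pos: [0.4274, 0.1767, 0.0152]
eef_rot: [0.629, 0.677, 0.259, -0.281]
ft_force: [2.9, -4.4, 4.5]
width: 0.0578
grip_force: 29.8
```

Emit:
{"api": "arm_command", "payload": {"steps": [{"slide": [0,0,0.015],"rot": [0,0,0],"grip": 0.6},{"slide": [0,0,0.03],"rot": [0,0,0],"grip": 0.6},{"slide": [0,0,0.03],"rot": [0,0,0],"grip": 0.6},{"slide": [0,0,0],"rot": [-6,-0.46,0],"grip": 0.6},{"slide": [0,0,0],"rot": [-6,-0.46,0],"grip": 0.6},{"slide": [0,0,0],"rot": [-6,-0.46,0],"grip": 0.6},{"slide": [0,0,0],"rot": [-6,-0.46,0],"grip": 0.6},{"slide": [0,0,0],"rot": [-6,-0.46,0],"grip": 0.6}]}}

```text
time: 5.8
ee_pos: [0.4256, 0.1769, 0.0904]
eef_rot: [0.675, 0.727, 0.085, -0.094]
ft_force: [-0.8, -0.2, -2.7]
width: 0.0579
grip_force: 29.8
```

Emit:
{"api": "arm_command", "payload": {"steps": [{"slide": [0,0,0],"rot": [-6,-0.46,0],"grip": 0.6},{"slide": [0,0,0],"rot": [-8,-0.62,0],"grip": 0.6},{"slide": [0,0,0],"rot": [-8,-0.62,0],"grip": 0.6},{"slide": [0,0,0],"rot": [-8,-0.62,0],"grip": 0.6},{"slide": [0,0,0],"rot": [-8,-0.62,0],"grip": 0.6},{"slide": [0,0,0],"rot": [-8,-0.62,0],"grip": 0.6},{"slide": [0,0,0],"rot": [-8,-0.62,0],"grip": 0.6},{"slide": [0,0,0],"rot": [-6,-0.46,0],"grip": 0.6}]}}

```text
time: 6.8
ee_pos: [0.426, 0.1777, 0.0905]
eef_rot: [0.627, 0.676, -0.263, 0.284]
ft_force: [-0.5, 0.5, -3.2]
width: 0.058
grip_force: 29.8
```

Run:
```python
from st import *
g,m=st()
s=eyes.camera("side");t=eyes.camera("top")
cv2.imwrite("pics/a3.png",np.hstack([big(c,proj(c,g)[0],(40,50),5,[g]) for c in(s,t)]))
```

```text
q [-0.39  0.59 -0.62  1.74  0.74  1.68 -1.2 ] G [0.4249 0.1912 0.1038] elev 135.5 closeyaw 4.26 tilt 0.06 F [-0.5  0.5 -3.2] 0.05802449945388647 29.830817410556847 6.8
```

View pics/a3.png

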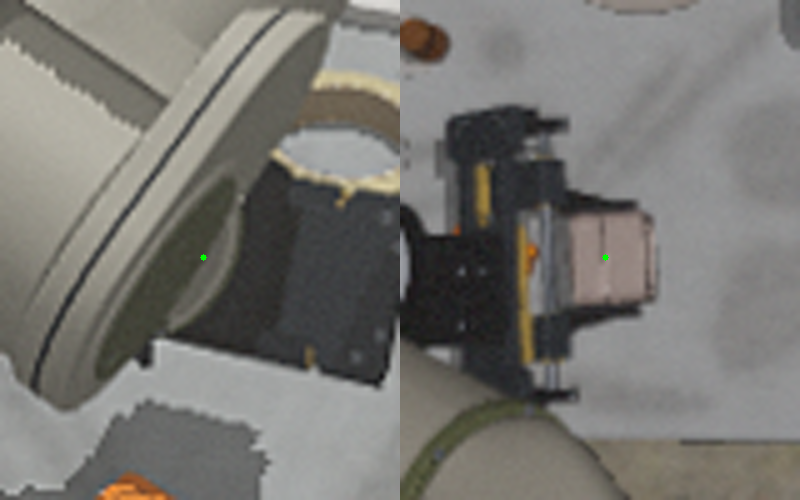

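The top tile shows the box on its side, seam at the grasp point (603,260) and lid to the left, still shut. Lowering it.

Emit:
{"api": "arm_command", "payload": {"steps": [{"slide": [0,0,-0.012],"rot": [0.4,0,0],"grip": 0.6},{"slide": [0,0,-0.015],"rot": [0,0,0],"grip": 0.6},{"slide": [0,0,-0.015],"rot": [0,0,0],"grip": 0.6},{"slide": [0,0,-0.012],"rot": [0,0,0],"grip": 0.6},{"slide": [0,0,-0.008],"rot": [0,0,0],"grip": 0.6},{"slide": [0,0,-0.005],"rot": [0,0,0],"grip": 0.6},{"slide": [0,0,-0.003],"rot": [0,0,0],"grip": 0.6},{"slide": [0,0,-0.001],"rot": [0,0,0],"grip": 0.6}]}}

```text
time: 7.9
ee_pos: [0.427, 0.1771, 0.0191]
eef_rot: [0.629, 0.677, -0.259, 0.28]
ft_force: [0.5, 0.2, -3.5]
width: 0.0579
grip_force: 29.8
```

Emit:
{"api": "arm_command", "payload": {"steps": [{"slide": [0,0,-0.0007],"rot": [0,0,0],"grip": 0.6},{"slide": [0,0,-0.0007],"rot": [0,0,0],"grip": 0.6},{"slide": [0,0,-0.0007],"rot": [0,0,0],"grip": 0.6},{"slide": [0,0,0],"rot": [0,0,0],"grip": 0.6},{"slide": [0,0,0],"rot": [0,0,0],"grip": 0.6},{"slide": [0,0,0],"rot": [0,0,0],"grip": 0.6},{"slide": [0,0,0],"rot": [0,0,0],"grip": 0.6},{"slide": [0,0,0],"rot": [0,0,0],"grip": 0.6}]}}

```text
time: 8.9
ee_pos: [0.427, 0.1771, 0.0175]
eef_rot: [0.629, 0.677, -0.26, 0.281]
ft_force: [-2.5, 0.9, 5.5]
width: 0.0584
grip_force: 29.8
```

```bash
python3 -c "
from st import *
st()"
```

```text
q [-0.41  0.69 -0.59  1.76  0.78  1.58 -1.27] G [0.426  0.1904 0.031 ] elev 134.9 closeyaw 4.17 tilt 0.12 F [-2.5  0.9  5.5] 0.05837100430468887 29.803894788974503 8.9
```

Emit:
{"api": "arm_command", "payload": {"steps": [{"slide": [0,0,0.0005],"rot": [0,0,0],"grip": 0.6},{"slide": [0,0,0],"rot": [0,0,0],"grip": 0.6},{"slide": [0,0,0],"rot": [0,0,0],"grip": 0.7},{"slide": [0,0,0],"rot": [0,0,0],"grip": 0.8},{"slide": [0,0,0],"rot": [0,0,0],"grip": 0.9},{"slide": [0,0,0],"rot": [0,0,0],"grip": 1},{"slide": [0,0,0],"rot": [0,0,0],"grip": 1},{"slide": [0,0,0],"rot": [0,0,0],"grip": 1}]}}

```text
time: 9.9
ee_pos: [0.4269, 0.177, 0.0175]
eef_rot: [0.629, 0.677, -0.26, 0.28]
ft_force: [0.3, -0.7, -0.3]
width: 0.0866
grip_force: 0.0
```

Emit:
{"api": "arm_command", "payload": {"steps": [{"slide": [-0.0001,0.0024,-0.0006],"rot": [8.7,0.64,0],"grip": 1},{"slide": [-0.0001,0.0024,-0.0006],"rot": [8.7,0.64,0],"grip": 1},{"slide": [-0.0001,0.0024,-0.0006],"rot": [8.7,0.64,0],"grip": 1},{"slide": [-0.0001,0.0024,-0.0006],"rot": [8.7,0.64,0],"grip": 1},{"slide": [-0.0001,0.0024,-0.0006],"rot": [8.7,0.64,0],"grip": 1},{"slide": [-0.0001,0.0024,-0.0006],"rot": [8.7,0.64,0],"grip": 1},{"slide": [-0.0001,0.0024,-0.0006],"rot": [8.7,0.64,0],"grip": 1},{"slide": [-0.0001,0.0024,-0.0006],"rot": [8.7,0.64,0],"grip": 1}]}}

```text
time: 10.9
ee_pos: [0.4269, 0.1957, 0.0134]
eef_rot: [0.665, 0.715, 0.149, -0.158]
ft_force: [0.3, 0.5, -1.3]
width: 0.0866
grip_force: 0.0
```

Run:
```python
from st import *
g,m=st()
s=eyes.camera("side");t=eyes.camera("top")
cv2.imwrite("pics/a4.png",np.hstack([big(c,proj(c,g)[0],(40,50),5,[g]) for c in(s,t)]))
```

```text
q [ 0.71  0.43 -1.01  2.12 -0.1   0.7  -0.09] G [0.4274 0.1877 0.0306] elev 65.0 closeyaw 4.07 tilt 0.17 F [ 0.3  0.5 -1.3] 0.08662713581523296 0.0 10.9
```

View pics/a4.png

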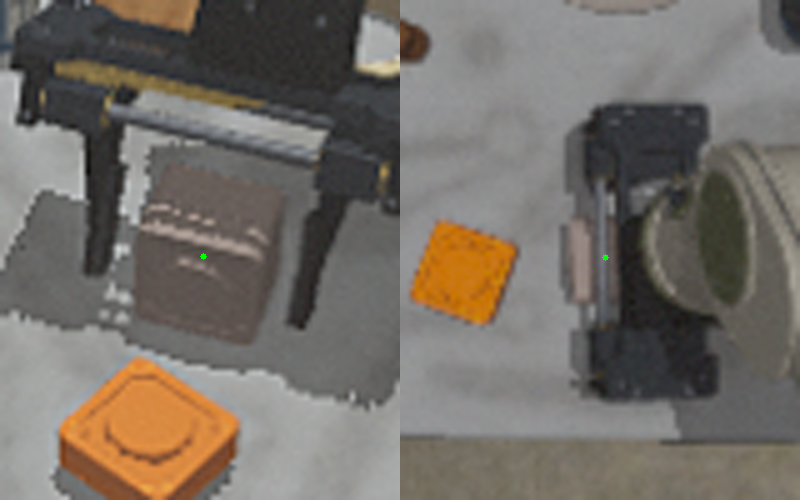

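Box standing on its side (left tile, 140–280), lid towards the camera and shut, fingers open either side. Regripping and lifting.

Emit:
{"api": "arm_command", "payload": {"steps": [{"slide": [0,0,0],"rot": [0,0,0],"grip": 0.7},{"slide": [0,0,0],"rot": [0,0,0],"grip": 0.65},{"slide": [0,0,0],"rot": [0,0,0],"grip": 0.6},{"slide": [0,0,0],"rot": [0,0,0],"grip": 0.6},{"slide": [0,0,0],"rot": [0,0,0],"grip": 0.6},{"slide": [0,0,0],"rot": [0,0,0],"grip": 0.6},{"slide": [0,0,0],"rot": [0,0,0],"grip": 0.6},{"slide": [0,0,0],"rot": [0,0,0],"grip": 0.6}], "newtons": 30}}

```text
time: 12.0
ee_pos: [0.426, 0.1966, 0.0129]
eef_rot: [0.665, 0.715, 0.147, -0.158]
ft_force: [-2.7, 3.7, 4.5]
width: 0.0576
grip_force: 30.0
```

Emit:
{"api": "arm_command", "payload": {"steps": [{"slide": [0,0,0.01],"rot": [0,0,0],"grip": 0.6},{"slide": [0,0,0.025],"rot": [0,0,0],"grip": 0.6},{"slide": [0,0,0.025],"rot": [0,0,0],"grip": 0.6},{"slide": [0,0,0.025],"rot": [0,0,0],"grip": 0.6},{"slide": [0,0,0.025],"rot": [0,0,0],"grip": 0.6},{"slide": [0,0,0.02],"rot": [0,0,0],"grip": 0.6},{"slide": [0,0,0],"rot": [-5,-0.35,0],"grip": 0.6},{"slide": [0,0,0],"rot": [-5,-0.35,0],"grip": 0.6}]}}

```text
time: 13.0
ee_pos: [0.4267, 0.1947, 0.143]
eef_rot: [0.677, 0.725, 0.087, -0.092]
ft_force: [0.5, -0.5, -3.5]
width: 0.0577
grip_force: 30.0
```

```bash
python3 -c "
from st import *
st()"
```

```text
q [ 0.79  0.13 -1.17  1.98 -0.14  1.04 -0.23] G [0.427  0.1899 0.1614] elev 75.5 closeyaw 3.96 tilt 0.05 F [ 0.5 -0.5 -3.5] 0.057673629622242005 29.997597814654 13.0
```

Emit:
{"api": "arm_command", "payload": {"steps": [{"slide": [0,0,0],"rot": [-8,-0.56,0],"grip": 0.6},{"slide": [0,0,0],"rot": [-8,-0.56,0],"grip": 0.6},{"slide": [0,0,0],"rot": [-8,-0.56,0],"grip": 0.6},{"slide": [0,0,0],"rot": [-8,-0.56,0],"grip": 0.6},{"slide": [0,0,0],"rot": [-8,-0.56,0],"grip": 0.6},{"slide": [0,0,0],"rot": [-8,-0.56,0],"grip": 0.6},{"slide": [0,0,0],"rot": [-8,-0.56,0],"grip": 0.6},{"slide": [0,0,0],"rot": [-8,-0.56,0],"grip": 0.6}]}}

```text
time: 14.0
ee_pos: [0.4266, 0.1962, 0.1431]
eef_rot: [0.619, 0.664, -0.286, 0.306]
ft_force: [0.5, -1.1, -2.8]
width: 0.0577
grip_force: 30.0
```

```bash
python3 -c "
from st import *
st()"
```

```text
q [-0.29  0.67 -0.85  1.65  0.83  1.91 -1.25] G [0.4256 0.2106 0.1555] elev 139.5 closeyaw 3.97 tilt -0.02 F [ 0.5 -1.1 -2.8] 0.05767644396086964 29.998652630019933 14.0
```

Emit:
{"api": "arm_command", "payload": {"steps": [{"slide": [0.002,-0.03,0],"rot": [0,0,-0.5],"grip": 0.6},{"slide": [0.002,-0.05,0],"rot": [0,0,-0.5],"grip": 0.6},{"slide": [0.002,-0.055,0],"rot": [0,0,-0.5],"grip": 0.6},{"slide": [0.002,-0.055,0],"rot": [0,0,-0.5],"grip": 0.6},{"slide": [0.002,-0.055,0],"rot": [0,0,-0.5],"grip": 0.6},{"slide": [0.002,-0.055,0],"rot": [0,0,-0.5],"grip": 0.6},{"slide": [0.002,-0.055,0],"rot": [0,0,-0.5],"grip": 0.6},{"slide": [0.002,-0.04,0],"rot": [0,0,-0.5],"grip": 0.6}]}}

```text
time: 15.0
ee_pos: [0.4412, -0.2019, 0.1433]
eef_rot: [0.643, 0.642, -0.296, 0.294]
ft_force: [0.8, 0.3, -3.1]
width: 0.0578
grip_force: 30.0
```

Emit:
{"api": "arm_command", "payload": {"steps": [{"slide": [0.001,-0.02,0],"rot": [-5,0,0],"grip": 0.6},{"slide": [0,0,0],"rot": [-5,0,0],"grip": 0.6},{"slide": [0,0,0],"rot": [-5.4,0,0],"grip": 0.6},{"slide": [0,0,0],"rot": [0,0,0],"grip": 0.6},{"slide": [0,0,0],"rot": [0,0,0],"grip": 0.6},{"slide": [0,0,0],"rot": [0,0,0],"grip": 0.6},{"slide": [0,0,0],"rot": [0,0,0],"grip": 0.6},{"slide": [0,0,0],"rot": [0,0,0],"grip": 0.6}]}}

```text
time: 16.0
ee_pos: [0.4431, -0.219, 0.143]
eef_rot: [0.597, 0.597, -0.379, 0.378]
ft_force: [0.2, 0.8, -2.3]
width: 0.0576
grip_force: 30.0
```

Run:
```python
from st import *
g,m=st()
s=eyes.camera("side");t=eyes.camera("top")
cv2.imwrite("pics/a5.png",np.hstack([big(c,proj(c,g+[0,0,-.03])[0],(40,50),5,[g]) for c in(s,t)]))
```

```text
q [ 0.28  0.43 -0.66  2.11  1.21  1.61 -1.01] G [ 0.4432 -0.2018  0.1511] elev 154.7 closeyaw -0.02 tilt -0.07 F [ 0.2  0.8 -2.3] 0.05757996885505952 29.99887027835939 16.0
```

View pics/a5.png

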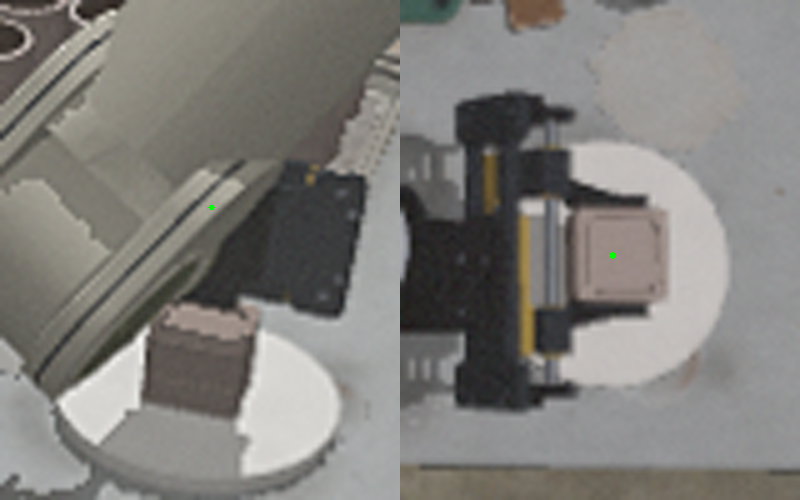

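Run:
```python
from st import *
g,m=st()
t=eyes.camera("top"); s=eyes.camera("side")
t0=dict(t); t0["pixels"]=cv2.imread("pics/top0.png")[:,:,::-1].copy()
s0=dict(s); s0["pixels"]=cv2.imread("pics/side0.png")[:,:,::-1].copy()
for n,c,i,z in(("held",t,(g[0],g[1]-.0016),g[2]+.026),("turn top",t0,(.443,-.215),.065),("turn side",s0,(.443,-.215),.065),("box top",t0,(.428,.165),.046),("box side",s0,(.428,.165),.046)):
    r,v=edgefit([c],i,z-.0005,z,None,4); print(n,r[:2].round(4),np.degrees(r[2]).round(1),round(v))
```

```text
q [ 0.28  0.43 -0.66  2.11  1.21  1.61 -1.01] G [ 0.4431 -0.2017  0.1509] elev 154.7 closeyaw -0.01 tilt -0.1 F [-0.1  0.  -3.3] 0.057672929679018124 29.998764287447557 16.1
held [ 0.4411 -0.2033] -6.0 300
turn top [ 0.441 -0.219] 3.0 300
turn side [ 0.4434 -0.2129] 1.2 300
box top [0.4275 0.166 ] -0.2 218
box side [0.4303 0.1666] 9.1 249
```

```bash
sed -i 's/np.minimum(cv2.remap(g,m\[:,0\],m\[:,1\],cv2.INTER_LINEAR),150).mean()/np.sqrt(cv2.remap(g,m[:,0],m[:,1],cv2.INTER_LINEAR)).mean()/' fit.py
python3 - <<'E'
from st import *
g,m=st()
t=eyes.camera("top"); s=eyes.camera("side")
t0=dict(t); t0["pixels"]=cv2.imread("pics/top0.png")[:,:,::-1].copy()
s0=dict(s); s0["pixels"]=cv2.imread("pics/side0.png")[:,:,::-1].copy()
for n,c,i,z in(("held",[t],(g[0],g[1]-.0016),g[2]+.026),("turn top",[t0],(.443,-.215),.065),("turn side",[s0],(.443,-.215),.065),("box top",[t0],(.428,.165),.046),("box side",[s0],(.428,.165),.046)):
    for d in(.0005,.046):
        r,v=edgefit(c,i,z-d,z,None,4); print(n,d,r[:2].round(4),np.degrees(r[2]).round(1),round(v,1))
x0,y0=340,215; im=t0["pixels"][y0:y0+90,x0:x0+90]
w=(im.min(2)>185).astype(np.uint8); k,l,S,_=cv2.connectedComponentsWithStats(w); b=1+S[1:,4].argmax()
h=cv2.convexHull(np.argwhere(l==b)[:,::-1].astype(np.float32)); e=cv2.fitEllipse(h); print("bat",e,atz(t0,[(e[0][0]+x0,e[0][1]+y0)],.015))
E
```

```text
q [ 0.28  0.43 -0.66  2.11  1.21  1.61 -1.01] G [ 0.4431 -0.2017  0.1508] elev 154.7 closeyaw 0.0 tilt -0.11 F [-0.6 -0.4 -2.9] 0.05800514162832098 29.998929613502696 16.2
held 0.0005 [ 0.4425 -0.2041] 0.9 34.5
held 0.046 [ 0.4425 -0.203 ] 0.8 33.9
turn top 0.0005 [ 0.4431 -0.2182] 5.1 32.1
turn top 0.046 [ 0.4431 -0.2173] 4.6 32.2
turn side 0.0005 [ 0.4404 -0.2162] 5.2 33.1
turn side 0.046 [ 0.443  -0.2162] 2.5 35.5
box top 0.0005 [0.4271 0.1669] -2.2 21.0
box top 0.046 [0.4278 0.1608] 5.4 20.9
box side 0.0005 [0.4309 0.165 ] 7.5 26.0
box side 0.046 [0.4304 0.1648] 6.2 26.5
bat ((54.76404571533203, 42.26237487792969), (23.046518325805664, 40.430912017822266), 178.6605682373047) [[ 0.44336282 -0.25627008  0.015     ]]
```

```bash
cat > edge.py <<'E'
from st import *
from scipy.optimize import least_squares
def refine(cs,p,z,size=.058,rng=2.5,per=True):
    gr=[cv2.GaussianBlur(c["pixels"].astype(np.float32),(0,0),.6) for c in cs]
    u=np.linspace(-.35,.35,15)*size; h=size/2
    E=[np.c_[u,0*u+s*h] for s in(1,-1)]+[np.c_[0*u+s*h,u] for s in(1,-1)]
    def W(p,e):
        c,s=np.cos(p[2]),np.sin(p[2]); return np.c_[e@np.array([[c,s],[-s,c]])+p[:2],np.full(len(e),z)]
    o=np.arange(-rng,rng+.01,.1)
    for it in range(6):
        obs=[]
        for c,g in zip(cs,gr):
            for e in E:
                q=proj(c,W(p,e)); t=q[-1]-q[0]; t/=np.linalg.norm(t); n=np.array([-t[1],t[0]])
                X=(q[:,None]+o[None,:,None]*n).astype(np.float32)
                v=cv2.remap(g,X[...,0],X[...,1],cv2.INTER_CUBIC).mean(0)   # mean profile per third
                for k in np.array_split(np.arange(15),3):
                    v=cv2.remap(g,X[k][...,0].copy(),X[k][...,1].copy(),cv2.INTER_CUBIC).mean(0)
                    d=np.linalg.norm(np.gradient(v,axis=0),axis=1)*np.exp(-(o/rng)**2); obs.append((c,e[k],q[k]@n+o[d.argmax()],n))
        f=lambda p:np.concatenate([[(proj(c,W(p,e))@n-b).mean()] for c,e,b,n in obs])
        r=least_squares(f,p,loss="soft_l1",f_scale=.3,x_scale=[.001,.001,.02]); p=r.x
    return p,f(p)
E
python3 - <<'E'
from edge import *
t=eyes.camera("top"); s=eyes.camera("side")
t0=dict(t); t0["pixels"]=cv2.imread("pics/top0.png")[:,:,::-1].copy()
s0=dict(s); s0["pixels"]=cv2.imread("pics/side0.png")[:,:,::-1].copy()
for n,c,i,z,sz in(("held",[t],(.443,-.2035,0),.177,.058),("turn top",[t0],(.443,-.217,.03),.065,.058),("turn side",[s0],(.443,-.216,.03),.065,.058),("turn both",[t0,s0],(.443,-.216,.03),.065,.058),("recess both",[t0,s0],(.443,-.216,.03),.065,.046),("box both",[t0,s0],(.429,.165,.07),.046,.058)):
    p,r=refine(c,np.array(i),z,sz); print(n,p[:2].round(4),np.degrees(p[2]).round(1),np.abs(r).mean().round(2),r.round(1))
E
```

```text
held [ 0.443 -0.204] 1.9 0.33 [-0.1 -0.3 -0.4  0.6  0.3  0.1 -1.9  0.1  0.1  0.1  0.1 -0. ]
turn top [ 0.443  -0.2173] 2.8 0.28 [-0.6 -0.2 -0.3  0.7  0.3  0.1  0.2 -0.  -0.1 -0.  -0.4  0.4]
turn side [ 0.4396 -0.2162] 2.4 0.38 [-0.2 -0.2 -0.4  0.1  0.6  0.4  0.4  0.3 -1.  -0.4 -0.2  0.4]
turn both [ 0.4414 -0.2168] 1.2 0.42 [-0.9 -0.5 -0.2  0.4  0.2  0.2 -0.4 -0.5 -0.5 -0.4 -0.9  0.1 -0.1 -0.1
 -0.2  0.1  0.4  0.6  0.8  0.8 -0.4  0.2  0.5  0.8]
recess both [ 0.4385 -0.2153] -0.1 0.66 [ 0.3  0.7  0.9 -1.9 -0.2 -1.8 -0.6 -0.4 -0.4  0.   0.   1.1  0.5  0.5
  0.6 -0.7 -0.7 -0.6  0.1 -0.7 -0.6  1.   1.3  0.3]
box both [0.4283 0.1655] -3.2 0.46 [ 0.3 -0.8 -0.2 -0.5 -0.2  0.1  0.1 -0.  -0.3  0.1  0.4  0.9 -0.7 -0.4
  0.4  1.4  0.3  1.1  0.5 -1.  -0.3  0.  -0.8  0.2]
```

Emit:
{"api": "arm_command", "payload": {"steps": [{"slide": [-0.0005,-0.0065,0],"rot": [-0.3,0,0.7],"grip": 0.6},{"slide": [0,-0.0068,0],"rot": [0,0,0.8],"grip": 0.6},{"slide": [0,0,-0.012],"rot": [0,0,0],"grip": 0.6},{"slide": [0,0,-0.014],"rot": [0,0,0],"grip": 0.6},{"slide": [0,0,-0.014],"rot": [0,0,0],"grip": 0.6},{"slide": [0,0,-0.01],"rot": [0,0,0],"grip": 0.6},{"slide": [0,0,-0.006],"rot": [0,0,0],"grip": 0.6},{"slide": [0,0,-0.003],"rot": [0,0,0],"grip": 0.6}]}}

```text
time: 17.4
ee_pos: [0.4427, -0.232, 0.0833]
eef_rot: [0.588, 0.605, -0.376, 0.384]
ft_force: [0.7, 0.5, -2.1]
width: 0.0582
grip_force: 30.0
```

Run:
```python
from edge import *
g,m=st()
t=eyes.camera("top"); s=eyes.camera("side")
p,r=refine([t],np.array([g[0],g[1]-.0016,.025]),g[2]+.026); print(p[:2].round(4),np.degrees(p[2]),r.round(1))
cv2.imwrite("pics/a6.png",np.hstack([big(c,proj(c,g+[0,0,-.03])[0],(40,50),5,[]) for c in(s,t)]))
```

```text
q [ 0.26  0.55 -0.61  2.14  1.3   1.57 -1.12] G [ 0.4422 -0.2148  0.0913] elev 155.0 closeyaw 1.51 tilt -0.13 F [ 0.7  0.5 -2.1] 0.05819819517226406 29.998750073136762 17.4
[ 0.4429 -0.2156] 3.8332656857776235 [-0.  -0.3 -0.6 -0.   0.7  0.5 -1.7 -0.1 -0.3  0.5  0.2  0.2]
```

View pics/a6.png

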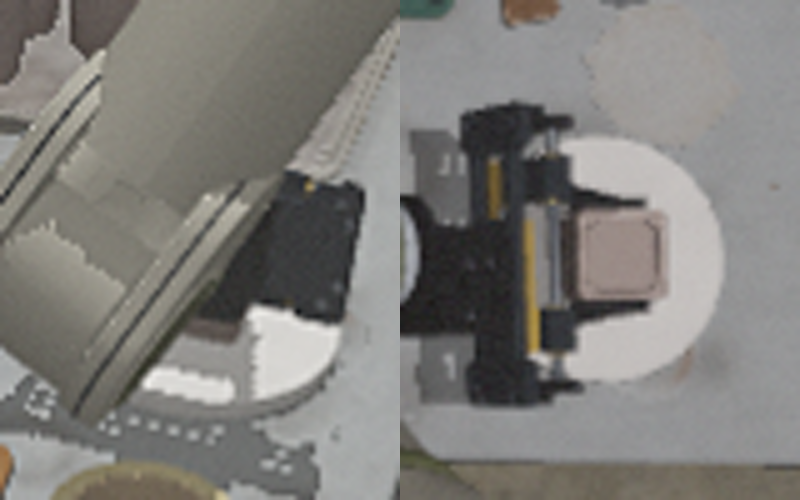

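Emit:
{"api": "arm_command", "payload": {"steps": [{"slide": [0,-0.001,0],"rot": [0,0,-0.7],"grip": 0.6},{"slide": [0,0,-0.002],"rot": [0,0,0],"grip": 0.6},{"slide": [0,0,-0.0015],"rot": [0,0,0],"grip": 0.6},{"slide": [0,0,-0.001],"rot": [0,0,0],"grip": 0.6},{"slide": [0,0,-0.0005],"rot": [0,0,0],"grip": 0.6},{"slide": [0,0,0],"rot": [0,0,0],"grip": 0.6},{"slide": [0,0,0],"rot": [0,0,0],"grip": 0.6},{"slide": [0,0,0],"rot": [0,0,0],"grip": 0.6}]}}

```text
time: 18.5
ee_pos: [0.4426, -0.2331, 0.0787]
eef_rot: [0.592, 0.601, -0.378, 0.382]
ft_force: [-0.4, -0.4, -2.9]
width: 0.058
grip_force: 30.0
```

```bash
python3 -c "
from st import *
st()"
```

```text
q [ 0.26  0.57 -0.61  2.13  1.3   1.57 -1.13] G [ 0.4424 -0.2159  0.0867] elev 155.0 closeyaw 0.8 tilt -0.11 F [-0.4 -0.4 -2.9] 0.057973485365310114 29.998770505771972 18.5
```

Emit:
{"api": "arm_command", "payload": {"steps": [{"slide": [0,0,-0.0005],"rot": [0,0,0],"grip": 0.6},{"slide": [0,0,-0.0005],"rot": [0,0,0],"grip": 0.6},{"slide": [0,0,-0.0005],"rot": [0,0,0],"grip": 0.6},{"slide": [0,0,0],"rot": [0,0,0],"grip": 0.6},{"slide": [0,0,0],"rot": [0,0,0],"grip": 0.6},{"slide": [0,0,0],"rot": [0,0,0],"grip": 0.6},{"slide": [0,0,0],"rot": [0,0,0],"grip": 0.6},{"slide": [0,0,0],"rot": [0,0,0],"grip": 0.6}]}}

```text
time: 19.5
ee_pos: [0.4426, -0.2331, 0.0772]
eef_rot: [0.592, 0.601, -0.378, 0.382]
ft_force: [-0.1, 0.3, -2.7]
width: 0.058
grip_force: 30.0
```

Emit:
{"api": "arm_command", "payload": {"steps": [{"slide": [0,0,-0.0004],"rot": [0,0,0],"grip": 0.6},{"slide": [0,0,-0.0004],"rot": [0,0,0],"grip": 0.6},{"slide": [0,0,0],"rot": [0,0,0],"grip": 0.6},{"slide": [0,0,0],"rot": [0,0,0],"grip": 0.6},{"slide": [0,0,0],"rot": [0,0,0],"grip": 0.6},{"slide": [0,0,0],"rot": [0,0,0],"grip": 0.6},{"slide": [0,0,0],"rot": [0,0,0],"grip": 0.6},{"slide": [0,0,0],"rot": [0,0,0],"grip": 0.6}]}}

```text
time: 20.5
ee_pos: [0.4426, -0.2331, 0.0764]
eef_rot: [0.592, 0.601, -0.378, 0.382]
ft_force: [-0.5, 0.1, -2.5]
width: 0.0577
grip_force: 30.0
```

Emit:
{"api": "arm_command", "payload": {"steps": [{"slide": [0,0,-0.0004],"rot": [0,0,0],"grip": 0.6},{"slide": [0,0,-0.0004],"rot": [0,0,0],"grip": 0.6},{"slide": [0,0,0],"rot": [0,0,0],"grip": 0.6},{"slide": [0,0,0],"rot": [0,0,0],"grip": 0.6},{"slide": [0,0,0],"rot": [0,0,0],"grip": 0.6},{"slide": [0,0,0],"rot": [0,0,0],"grip": 0.6},{"slide": [0,0,0],"rot": [0,0,0],"grip": 0.6},{"slide": [0,0,0],"rot": [0,0,0],"grip": 0.6}]}}

```text
time: 21.5
ee_pos: [0.4427, -0.2332, 0.0759]
eef_rot: [0.592, 0.601, -0.378, 0.382]
ft_force: [-1.0, 1.5, 5.9]
width: 0.0581
grip_force: 30.0
```

Emit:
{"api": "arm_command", "payload": {"steps": [{"slide": [0,0,0.0003],"rot": [0,0,0],"grip": 0.6},{"slide": [0,0,0],"rot": [0,0,0],"grip": 0.6},{"slide": [0,0,0],"rot": [0,0,0],"grip": 0.68},{"slide": [0,0,0],"rot": [0,0,0],"grip": 0.74},{"slide": [0,0,0],"rot": [0,0,0],"grip": 0.82},{"slide": [0,0,0],"rot": [0,0,0],"grip": 0.9},{"slide": [0,0,0],"rot": [0,0,0],"grip": 1},{"slide": [0,0,0],"rot": [0,0,0],"grip": 1}]}}

```text
time: 22.5
ee_pos: [0.4426, -0.2331, 0.0759]
eef_rot: [0.592, 0.601, -0.378, 0.382]
ft_force: [-0.1, -1.6, 0.4]
width: 0.0852
grip_force: 0.0
```

Run:
```python
from edge import *
g,m=st(); print(m.round(3)); t=eyes.camera("top")
p,r=refine([t],np.array([.4425,-.217,.015]),.111); print(p[:2].round(4),np.degrees(p[2]),r.round(1))
```

```text
q [ 0.26  0.57 -0.6   2.13  1.31  1.57 -1.14] G [ 0.4424 -0.2159  0.0839] elev 155.0 closeyaw 0.81 tilt -0.11 F [-0.1 -1.6  0.4] 0.0852241415981859 0.0 22.5
[[-0.008  1.     0.012]
 [ 0.422  0.014 -0.906]
 [-0.906 -0.002 -0.422]]
[ 0.4403 -0.2167] 2.31974110635979 [ 0.  -0.2 -0.6 -0.1  0.8  0.5  0.  -0.1 -0.2  0.   0.1  0.2]
```

Emit:
{"api": "arm_command", "payload": {"steps": [{"slide": [0,0,0],"rot": [0,0,0],"grip": 1},{"slide": [0,0.009,0.004],"rot": [0,0,0],"grip": 1},{"slide": [0,0.018,0.0084],"rot": [0,0,0],"grip": 1},{"slide": [0,0.018,0.0084],"rot": [0,0,0],"grip": 1},{"slide": [0,0.018,0.0084],"rot": [0,0,0],"grip": 1},{"slide": [0,0.018,0.0084],"rot": [0,0,0],"grip": 1},{"slide": [0,0.03,0.014],"rot": [0,0,0],"grip": 1},{"slide": [0,0.04,0.02],"rot": [0,0,0],"grip": 1}]}}

```text
time: 23.55
ee_pos: [0.4421, -0.0811, 0.1482]
eef_rot: [0.592, 0.601, -0.379, 0.382]
ft_force: [1.0, 0.1, 0.0]
width: 0.087
grip_force: 0.0
```

Emit:
{"api": "arm_command", "payload": {"steps": [{"slide": [0,0.04,0.02],"rot": [0,0,0],"grip": 1},{"slide": [0,0.04,0.02],"rot": [0,0,0],"grip": 1},{"slide": [0,0.04,0.02],"rot": [8,0,0],"grip": 1},{"slide": [0,0.03,0.02],"rot": [8,0,0],"grip": 1},{"slide": [0,0.03,0.02],"rot": [8,0,0],"grip": 1},{"slide": [0,0.03,0.02],"rot": [8,0,0],"grip": 1},{"slide": [0,0.02,0.02],"rot": [8,0,0],"grip": 1},{"slide": [0,0,0],"rot": [0,0,0],"grip": 1}]}}

```text
time: 24.55
ee_pos: [0.443, 0.1488, 0.2903]
eef_rot: [0.688, 0.693, -0.147, 0.157]
ft_force: [-0.2, 0.4, -0.9]
width: 0.0869
grip_force: 0.0
```

Run:
```python
from edge import *
g,m=st(); t=eyes.camera("top"); s=eyes.camera("side"); P=[.4425,-.217,.07]
cv2.imwrite("pics/a7.png",np.hstack([big(c,proj(c,P)[0],(25,30),16) for c in(s,t)]))
```

```text
q [ 0.22  0.23 -1.02  1.62  0.5   1.72 -0.82] G [0.4427 0.1568 0.3075] elev 114.9 closeyaw 0.64 tilt 0.68 F [-0.2  0.4 -0.9] 0.08690299804559636 0.0 24.55
```

View pics/a7.png

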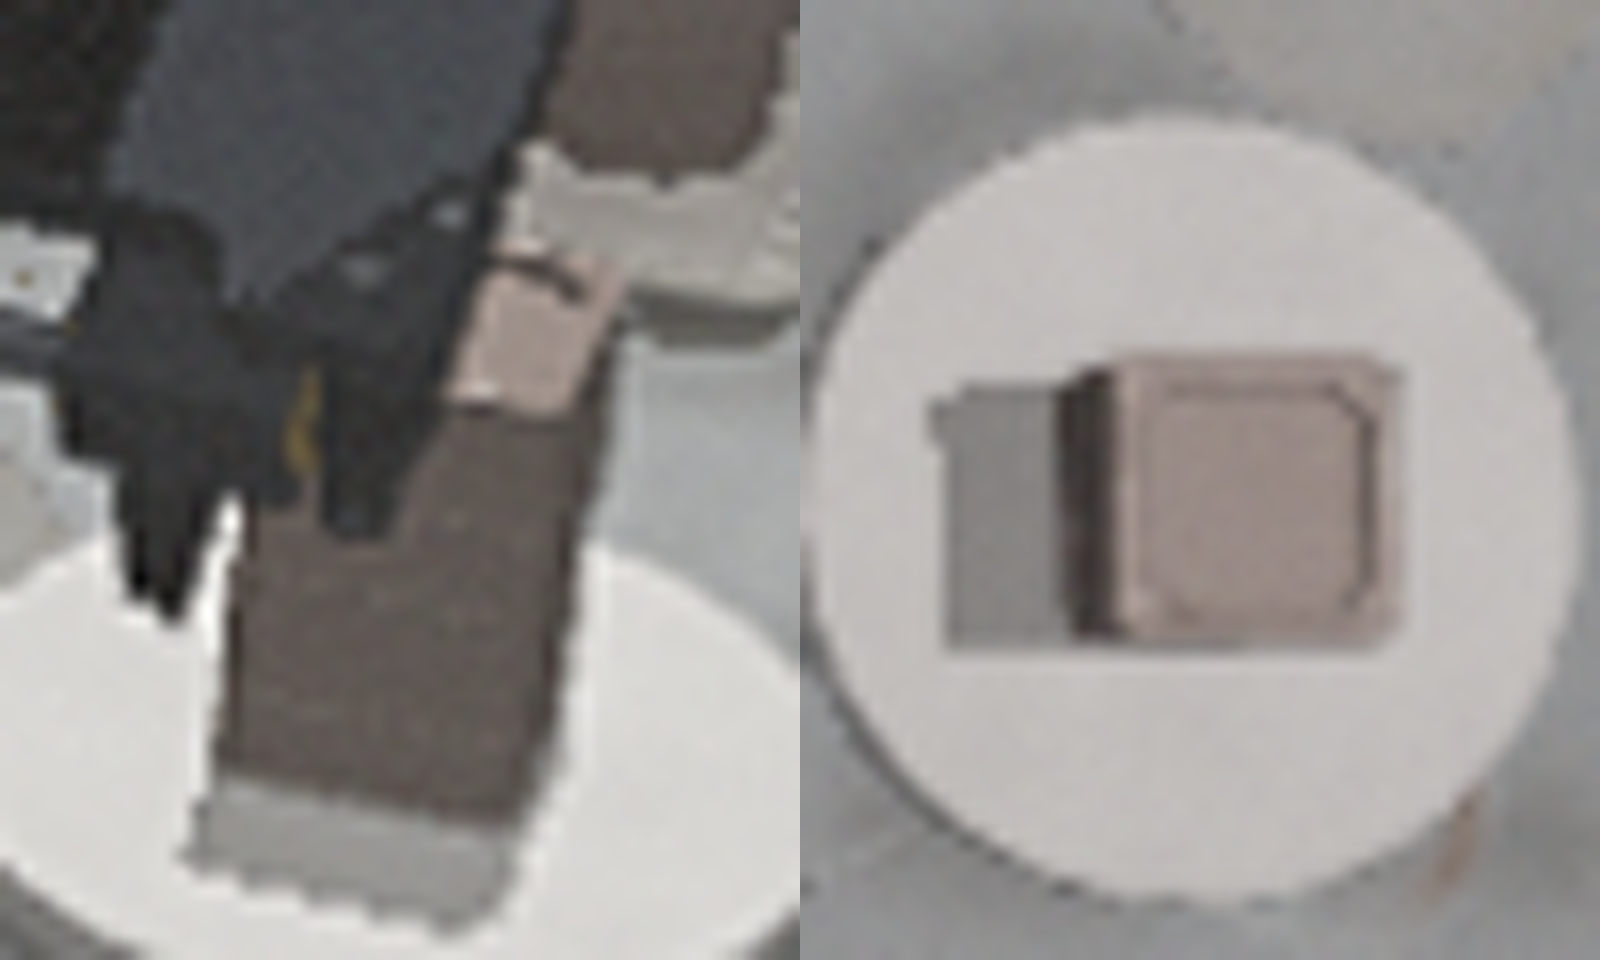

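The side tile (x 220–600) shows the two boxes as one continuous, flush column. The top tile shows the upper foot rim (1115–1395, 355–635) square on the bat, with the robot clear. Handing in.

```bash
python3 -c "
from bench import order
print(order.close_job())"
```

```text
the job is handed in; nothing more can be done
None
```

The box is turned upside down and standing squarely on the turned one, lid shut and panel nested as far as contact height and the last picture show. The job was handed in at about 25 s with the robot clear; my last picture was 1600 x 960, over the 800 x 600 limit.

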